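# Shut off the tagged air valve in the bench valve box

### The job

Shut off the air at the tagged valve in the bench valve box, using only pushes of the fingertips. First push the box's cover by its bent-up lip all the way aside, against the end of the box by the regulator, sliding it and never lifting it off; then push the lever of the valve that has the round tag under its nut a quarter turn clockwise (seen from above), right up to its stop, so that it lies square across its pipe. Leave the other lever and the things on the bench as they are, and let go of everything at the end.

Things in the scene. Friction and masses are not known exactly. Their poses are not given: they have to be found in the camera images.
- valve_box: Fixed grey sheet-steel trough on the bench, 160 (x) x 500 (y) x 80 mm high, origin at the centre of its underside. The y < 0 half is a well with two ball valves, the y > 0 half is decked over below the cover's level. Hose couplers stick out 45 mm from its x = -80 mm wall (z 13-39 mm); a filter-regulator, 133 mm high, stands beyond its y = +250 mm end (y 265-365 mm).
- well (a point): Middle of the valve well's floor: box x = 0, y = -123 mm, z = 4 mm. The well is 152 (x) x 246 (y) mm; its long walls rise to z = 80 mm, with 14 mm wide ledges inside at z = 70 mm; the end wall at y = -250 mm is 67 mm high. In it, all but the levers is below z = 42 mm within 16 mm of a lever's axis (stem 48 mm) and below 40 mm elsewhere.
- cover_stop (a point): Middle of the inner face of the end wall at the box's +y end (box y = 246 mm, z = 72 mm), 80 mm high: the cover's stop. The cover's +y edge meets it when the cover is fully aside.
- cover: Loose flat aluminium plate, 148 (x) x 250 (y) x 4 mm, about 0.4 kg, lying on the box's ledges between its long walls (2 mm play each side), free to slide along the box's y with some 2-7 N. Origin at the centre of its underside (box z = 70 mm), axes as the box's. Starts over the well (box y -121 to -101 mm); fully aside its origin is at box y = +121 mm.
- cover_lip (a point): Centre of the cover's bent-up lip, along the cover's y = -125 mm edge: 110 mm long (x), 4 mm thick (y), from the plate's top (box z = 74 mm) up to z = 92 mm; this point is at z = 83 mm. Push its outer (-y) face towards the box's +y.
- tagged_lever (a joint): Angle of the tagged valve's lever (rad): 0 = open, along its pipe, pointing to the box's -x; grows clockwise seen from above; 1.571 = shut, at its stop, pointing to the box's +y. Starts at 0 to 0.2. Stiff (0.25 N m), stays where it is left.
- tagged_pivot (a point): On the turning axis of the tagged valve's lever, at z = 55 mm. A round metal tag 32 mm across lies around this axis under the handle nut, on top of the lever (z up to 54 mm; nut and stem end up to 61 mm); the other valve has only the nut. The tagged valve may be either of the two: box x = 20 mm, y = -180 or -80 mm.
- tagged_grip (a point): Middle of the black sleeve on the tagged valve's lever, 41 mm from the axis, z = 55 mm. The sleeve is 42 mm long (20 to 62 mm from the axis), 13 mm wide, from z = 48 to 62 mm.
- plain_lever (a joint): Angle of the other valve's lever, same meaning and same build, without a tag. Starts at 0 to 0.2 (open); must be left alone.
- plain_grip (a point): Mid of the black sleeve on the other valve's lever, 41 mm from its axis, z = 55 mm.
- screwdriver: Loose screwdriver with orange handle, 190 mm long, lying on the bench 100 to 120 mm off the box's -y end, along the box's x; bystander.
- wrench: Loose steel wrench, 150 mm long, lying on the bench beyond the box, along its well; bystander.
- wire_spool: Loose wire spool, 60 mm diameter, 52 mm high, standing beyond the box; origin at the centre of its underside; bystander.
- spray_bottle: Loose white spray bottle, 72 mm diameter, 221 mm high, standing beyond the box's decked half; origin at the centre of its underside; bystander.

How it is judged (in metres and radians):
On the way, in this order (a step that is already met when the one before it is completed fails the run):
1. the cover has been slid fully aside, the tagged lever not yet turned (y of cover in the frame of valve_box above 0.105 m and value of joint tagged_lever below 0.4 rad), for 0.2 s.
2. the tagged lever has been pushed shut (y of cover in the frame of valve_box above 0.105 m and value of joint tagged_lever above 1.45 rad), for 0.2 s.
At the end, for the whole second after the job is handed in: The cover lies flat on its ledges, at rest, within 16 mm of its end stop; the tagged lever is within 0.12 rad of shut (joint over 1.45) and still; the other lever's sleeve is within 12 mm and each bystander within 25 mm of where it started (all of step 2 and z of cover in the frame of valve_box below 0.075 m and angle between cover's own z axis and vertical below 0.05 rad and linear speed of cover below 0.01 m/s and velocity of joint tagged_lever below 0.05 rad/s and distance of plain_grip from where it was at the start of the episode below 0.012 m and distance of each of screwdriver, wrench, wire_spool, spray_bottle from where it was at the start of the episode below 0.025 m); the robot touches nothing.
It fails at once if the cover was lifted off its ledges or tipped up (z of cover in the frame of valve_box above 0.082 m or angle between cover's own z axis and vertical above 0.12 rad).
It fails at once if the other valve's lever was moved (distance of plain_grip from where it was at the start of the episode above 0.012 m).
It fails at once if a bystander was knocked, moved or lifted (distance of any of screwdriver, wrench, wire_spool, spray_bottle from where it was at the start of the episode above 0.025 m or angle between spray_bottle's own z axis and vertical above 0.3 rad).
It also fails if it takes over 48 s, if anything falls off the work surface, if the arm or the gripper's body presses on something with over 40 N, if the wrist force passes 120 N, or if a joint passes its speed limit or range.

### The arm

A 6-joint arm with a two-finger parallel gripper is mounted at the origin on the work surface. World frame = base frame: x ahead of the robot, y to its left, z up, the work surface at z = 0. Lengths are in mm, angles in rad, forces in N, time in s.
With the tool pointing down it reaches from about 300 to 775 mm from the base axis. Payload 14.6 kg.
Tool frame: the origin (TCP) lies at the very end of the fingers, on their centre line; the grasp point (between the pads) lies 19 mm behind it; z points along the fingers, y is the line along which they close (so a half turn about z gives the same grasp; the last joint's range is limited). The gripper opens to 94 mm and grips with 3 to 60 N. Pads are 16 mm wide; open, the fingers measure 119 mm over their backs; the gripper's body (75 mm by 177 mm) begins 78 mm behind the grasp point.
Start: joints at [-1.285, 0.3, 1.521, -0, 1.321, -0.067], TCP at [190.032, -516.117, 205.446] pointing down, gripper open.
Joint ranges: [-3.03, 3.03], [-0.79, 2.21], [0.23, 2.52], [-1.04, 4.18], [0, 3.07], [-2.55, 2.55]. Speed limits (rad/s): [2.22, 2.22, 2.57, 3.14, 3.14, 3.14].

### API

Orientations are given as [roll, pitch, yaw] about the fixed x, y, z axes, in that order (R = Rz(yaw) Ry(pitch) Rx(roll)).
In Python, from cell import manip, optics gives the robot as it stands.
- The arm moves only by the shell command python3 -m crank 'ROWS' [FORCE]. ROWS is JSON, a list of rows, each a list of 7 numbers: the opening in per cent of the stroke, from 0 (shut) to 100 (fully open), then the shift along the tool's x, y, z in mm, then the turn, a rotation vector about the tool's x, y, z in rad. A call has 1 to 10 rows; each row is the pose to reach, as a shift and turn from the pose commanded when the call began, along the tool's axes at that moment; what a row does not reach only later rows make up. A row lasts 1/10 s, in which the tool goes at most 50 mm and 8.59 degrees, less where a joint would pass 70% of its speed; a pose out of reach is approached as far as the arm can. A call with a gripper value outside its range is refused whole. The fingers move at their own pace and stop on an object; FORCE is the grip in N (left out, the last holds). Time passes only in rows, so rows that repeat a pose let the fingers close. It gives the time, the measured TCP pose, the force, the opening and the grip force at its end, in the units of the state.
- manip.read_state(): the state, without advancing time (a new reading comes with each control period).
- optics.camera(name): name is "scene" or "top"; returns (picture, depth): 400x640x3 uint8, red, green, blue; 400x640 float32, mm along the optical axis (not along the pixel's ray), 0 where there is no reading.
- optics.calibration(name): a dict with "camera_matrix" (3x3 intrinsics, pixels), "R" (3x3) and "t" (3): a world point X has camera coordinates R X + t. Camera axes: x right, y down, z forward; pixel columns grow to the right and rows downward; lengths in mm; the calibration is good to about 2 mm. A picture is of the moment at which its call begins. calibration takes no time and is no camera call.
- manip.sign_off(): hands the job in; it is judged then, once.
The state is a dict: "clock": time; "joints": joint angles; "qd": joint speeds; "effort": joint torques, N m; "eef_pos": TCP position; "eef_rot": TCP orientation; "wrist_force": force on the tool from outside, world axes, zero at the start; "moment": the same for the moment, N m; "finger_gap": finger opening in mm; "finger_force": force on a finger pad.
Only numpy, scipy, OpenCV 4.12 (cv2) and the standard library are available. Lean on these libraries where they do the work, as an engineer would, in place of code of your own. Each camera call takes 0.05 s, during which the arm holds its last target. There are 200 camera calls.

## Working session

There is one attempt and no reset: what is moved stays moved. The work goes in short steps, Python scripts to look and compute and a shell command to move; the robot and the scene stay as the last step left them, time stands still between calls to the robot, and variables do not carry over. Pictures are saved under pics/ and viewed, at most 10 in all, crops included, and the job is handed in when it is done.

```bash
ls; mkdir -p pics
python3 - <<'E'
from cell import manip, optics
import cv2,numpy as np
for n in("top","scene"):
    p,d=optics.camera(n); cv2.imwrite(f"pics/{n}0.png",p[:,:,::-1]); np.save(f"pics/{n}0.npy",d)
    c=optics.calibration(n); print(n,c)
print(manip.read_state())
E
```

```text
pics
top {'camera_matrix': array([[416.5501197 ,   0.        , 314.0514886 ],
       [  0.        , 416.5501197 , 196.69357824],
       [  0.        ,   0.        ,   1.        ]]), 'R': array([[-0.14357703, -0.98963795,  0.00153861],
       [-0.95957353,  0.13883463, -0.2448338 ],
       [ 0.24208321, -0.03662892, -0.96956384]]), 't': array([114.66012103, 570.32505435, 936.1625152 ])}
scene {'camera_matrix': array([[364.028744  ,   0.        , 318.2035984 ],
       [  0.        , 364.028744  , 202.85681267],
       [  0.        ,   0.        ,   1.        ]]), 'R': array([[ 0.36390993,  0.93141663,  0.00571196],
       [ 0.57879823, -0.22132666, -0.78486121],
       [-0.72976858,  0.28892486, -0.61964526]]), 't': array([-260.03511995, -245.30016926, 1195.06705403])}
{'clock': 0.1, 'joints': array([-1.28459015e+00,  3.00413431e-01,  1.52151253e+00,  1.75394630e-06,
        1.32069189e+00, -6.66046166e-02]), 'qd': array([ 1.82195042e-03, -1.63504268e-03, -2.57763354e-03,  1.72631874e-03,
       -6.21985128e-04, -2.05448441e-06]), 'effort': array([ 5.58056240e-05, -5.32649302e+01, -3.53286803e+01,  7.09277205e-02,
        2.35201127e-02, -6.14420105e-05]), 'eef_pos': array([ 189.9751442 , -515.90231128,  204.94696103]), 'eef_rot': array([-3.14056985e+00, -6.99273638e-05,  3.52810325e-01]), 'wrist_force': array([ 0.62759232, -0.27789721,  0.56917015]), 'moment': array([-0.02807443, -0.02598824, -0.00481248]), 'finger_force': 0.0, 'finger_gap': 93.92982468768814}
```

View pics/top0.png

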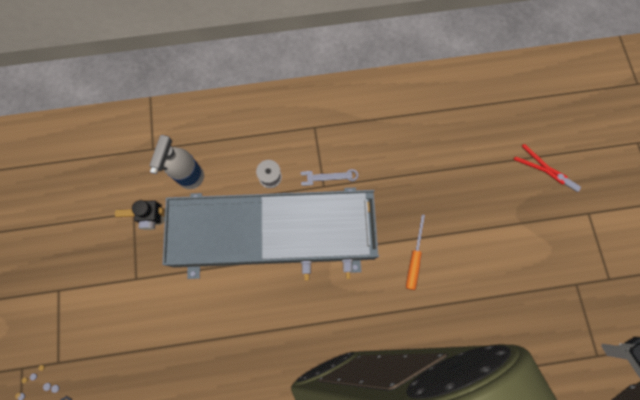

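View pics/scene0.png

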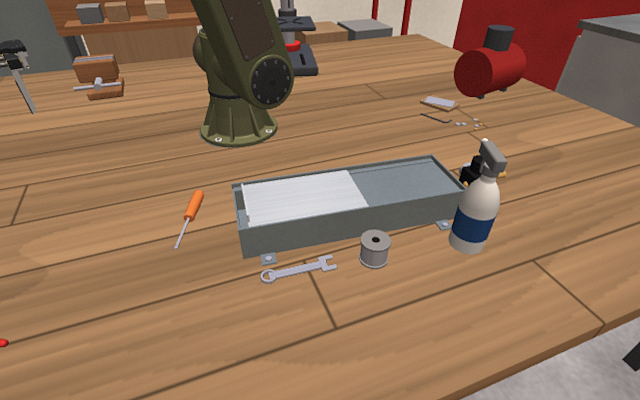

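The top view shows the box spanning px (165,195)–(377,265), with the cover on its right half. The lip is at about col 369, the regulator at (147,212) and the screwdriver at (415,255). Box +y points left in the image and +x points up. The scene view agrees with this. Next I compute the box pose from the depth.

```bash
cat > h.py <<'E'
import numpy as np,cv2
from cell import manip,optics
def cloud(n,d):
    c=optics.calibration(n);K=c["camera_matrix"];v,u=np.indices(d.shape)
    P=np.stack([(u-K[0,2])/K[0,0]*d,(v-K[1,2])/K[1,1]*d,d],-1)
    return (P-c["t"])@c["R"]
def ray(n,uv,z):
    c=optics.calibration(n);r=c["R"].T@np.linalg.inv(c["camera_matrix"])@[*uv,1];o=-c["R"].T@c["t"]
    return o+r*(z-o[2])/r[2]
E
python3 - <<'E'
from h import *
for n,roi in(("top",(slice(180,280),slice(155,385))),("scene",(slice(150,262),slice(228,470)))):
    d=np.load(f"pics/{n}0.npy"); P=cloud(n,d)[roi].reshape(-1,3); P=P[d[roi].ravel()>0]
    Q=P[(P[:,2]>64)&(P[:,2]<97)]
    # keep main component region
    r=cv2.minAreaRect(Q[:,:2].astype(np.float32)); print(n,len(Q),r, cv2.boxPoints(r).tolist())
    print(np.percentile(Q[:,2],[1,10,50,90,99]), np.histogram(P[:,2],bins=range(-10,140,10)))
p=cv2.imread("pics/top0.png"); cv2.imwrite("pics/topc.png",cv2.resize(p[180:280,150:390],None,fx=3.3,fy=3.3,interpolation=cv2.INTER_CUBIC))
E
```

```text
top 13954 ((546.245361328125, 153.4306182861328), (525.6348876953125, 204.98611450195312), 83.88298034667969) [[416.3302001953125, -96.96882629394531], [620.149169921875, -118.81202697753906], [676.1605224609375, 403.830078125], [472.341552734375, 425.67327880859375]]
[64.36092785 66.05789989 71.44765945 76.22460455 85.32939422] (array([4784, 2742,  155,  233,  390,  155,  166, 6059, 7778,  339,  103,
          9,    0,    0]), array([-10,   0,  10,  20,  30,  40,  50,  60,  70,  80,  90, 100, 110,
       120, 130]))
scene 11107 ((573.6943969726562, 154.83847045898438), (529.7788696289062, 261.95074462890625), 83.44647979736328) [[413.3426818847656, -93.37171936035156], [673.581787109375, -123.26847839355469], [734.046142578125, 403.04864501953125], [473.8070068359375, 432.9454345703125]]
[65.39900689 67.90669246 73.54563625 78.74658681 91.52654257] (array([3034, 7093,  873,  929,  966,  942, 1418, 3939, 6779,  600,  189,
         97,   61,   53]), array([-10,   0,  10,  20,  30,  40,  50,  60,  70,  80,  90, 100, 110,
       120, 130]))
```

View pics/topc.png

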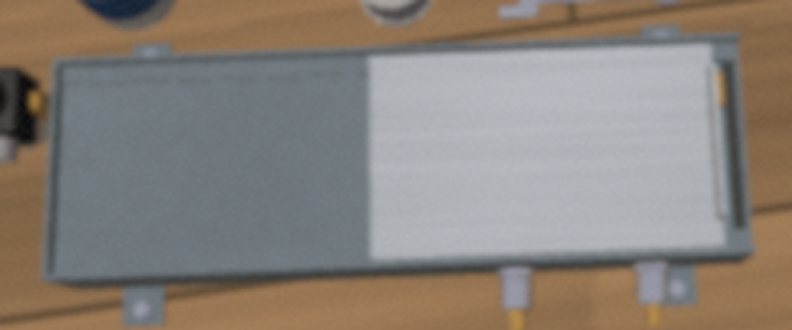

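Run:
```python
from h import *
f=lambda x,y:(150+(x+.5)/3.3-.5,180+(y+.5)/3.3-.5)
C=np.array([ray("top",f(*q),80)[:2] for q in((53,60),(738,37),(751,256),(45,279))]);print(C)
M=np.array([[80,250],[80,-250],[-80,-250],[-80,250]],float)
c=C.mean(0); H=(C-c).T@M; th=np.arctan2(H[1,0]-H[0,1],H[0,0]+H[1,1])
R=np.array([[np.cos(th),-np.sin(th)],[np.sin(th),np.cos(th)]]);print("c",c,"yaw",th,"res",C-c-M@R.T)
T=lambda p:(np.asarray(p)-c)@R
for q in((711,65),(722,218),(728,65),(369,55),(369,258)):
    z=92 if q[0]>400 else 74
    print(q,T(ray("top",f(*q),z)[:2]))
for n in("top","scene"):
    P=cloud(n,np.load(f"pics/{n}0.npy")).reshape(-1,3);L=np.c_[T(P[:,:2]),P[:,2]]
    S=L[(abs(L[:,0])<50)&(L[:,2]>84)&(L[:,2]<96)&(L[:,1]>-270)&(L[:,1]<-150)]
    print(n,"lip y",np.percentile(S[:,1],[5,50,95]),len(S))
    S=L[(abs(L[:,0])<50)&(L[:,1]>-200)&(L[:,1]<-30)&(L[:,2]>50)];print("cover z",np.median(S[:,2]))
    for x in(-1,1):
        S=L[(L[:,2]>74)&(L[:,2]<90)&(abs(L[:,0]-80*x)<15)&(abs(L[:,1])<240)];print("wall",x,np.percentile(S[:,0],[5,50,95]))
    S=L[(abs(L[:,0])<60)&(L[:,2]>60)&(L[:,2]<90)&(abs(L[:,1])<270)];print("ends",np.percentile(S[:,1],[.2,1,99,99.8]))
```

```text
[[ 626.59586996  383.56669014]
 [ 572.49201411 -110.9483077 ]
 [ 414.92298633  -91.70249633]
 [ 469.79424589  398.09697502]]
c [520.95127907 144.75321528] yaw -0.10996297997626146 res [[-1.30759814 -0.8972451 ]
 [-0.54070174  1.56783769]
 [ 0.92389628  3.25500834]
 [ 0.9244036  -3.92560094]]
(711, 65) [  56.09060635 -225.86265455]
(722, 218) [ -53.66341086 -226.48678053]
(728, 65) [  55.68019628 -238.02409302]
(369, 55) [76.36483421 20.83081038]
(369, 258) [-71.11768435  21.30599463]
top lip y [-229.98809632 -227.90555967 -226.16971165] 93
cover z 73.23875626187102
wall -1 [-78.09875168 -75.28026175 -67.02826732]
wall 1 [66.48822508 78.90653989 82.23887167]
ends [-250.24600065 -246.79320765  249.10603917  264.46477511]
scene lip y [-227.32357368 -225.48885612 -223.62783023] 59
cover z 74.13134750423052
wall -1 [-76.94373088 -73.33702615 -67.30180993]
wall 1 [67.36378116 81.8195568  84.09192889]
ends [-247.61156899 -244.35729949  265.6704326   267.73872382]
```

```bash
cat >> h.py <<'E'
from scipy.spatial.transform import Rotation as Ro
BC=np.array([521.,145.]);BT=-0.11
RB=np.array([[np.cos(BT),-np.sin(BT)],[np.sin(BT),np.cos(BT)]])
def go(bx,by,z,dyaw=0):  # tool x along box y; dyaw clockwise from there
    s=manip.read_state();R0=Ro.from_euler("xyz",s["eef_rot"])
    sh=R0.inv().apply(np.r_[BC+RB@[bx,by],z]-s["eef_pos"])
    rv=(R0.inv()*Ro.from_euler("xyz",[np.pi,0,BT+np.pi/2-dyaw])).as_rotvec()
    print("row",sh.round(1),rv.round(3))
def st():
    s=manip.read_state();p=s["eef_pos"];print("t",s["clock"],"box",((p[:2]-BC)@RB).round(1),"z",p[2].round(1),"rot",s["eef_rot"].round(3),"F",s["wrist_force"].round(1),"gap",round(s["finger_gap"],1))
E
python3 -c "
from h import *
st();go(0,-255,190);go(0,-255,82)"
```

```text
t 0.1 box [-256.5 -693.2] z 204.9 rot [-3.141 -0.     0.353] F [ 0.6 -0.3  0.6] gap 93.9
row [ 425.2 -277.6   15.3] [-1.000e-03 -1.000e-03 -1.108e+00]
row [ 425.1 -277.5  123.3] [-1.000e-03 -1.000e-03 -1.108e+00]
```

```bash
python3 -m crank '[[40,425,-277.5,15,0,0,-1.108],[40,425,-277.5,15,0,0,-1.108],[40,425,-277.5,15,0,0,-1.108],[40,425,-277.5,15,0,0,-1.108],[40,425,-277.5,15,0,0,-1.108],[40,425,-277.5,15,0,0,-1.108],[40,425,-277.5,15,0,0,-1.108],[40,425,-277.5,15,0,0,-1.108],[40,425,-277.5,15,0,0,-1.108],[40,425,-277.5,15,0,0,-1.108]]'; python3 -c "
from h import *
st();go(0,-255,190);go(0,-255,82)"
```

```text
clock: 1.1
eef_pos: [489.1, -113.1, 190.6]
eef_rot: [-3.142, 0.0, 1.461]
wrist_force: [0.6, -0.1, 0.5]
finger_gap: 37.2
finger_force: 0.0
t 1.1 box [  -3.3 -260.1] z 190.6 rot [-3.142  0.     1.461] F [ 0.6 -0.1  0.5] gap 37.2
row [5.1 3.3 0.6] [-0.  0.  0.]
row [  5.1   3.4 108.6] [-0.  0.  0.]
```

```bash
python3 -m crank '[[40,3,2,40,0,0,0],[40,3,2,80,0,0,0],[40,3,2,105,0,0,0],[40,3,2,108,0,0,0],[40,3,2,108,0,0,0]]'
python3 - <<'E'
from h import *
st()
p,d=optics.camera("top");cv2.imwrite("pics/top1.png",cv2.resize(p[160:290,220:460],None,fx=3,fy=3,interpolation=cv2.INTER_CUBIC))
p,d=optics.camera("scene");cv2.imwrite("pics/sc1.png",cv2.resize(p[110:290,170:470],None,fx=2.5,fy=2.5,interpolation=cv2.INTER_CUBIC))
E
```

```text
clock: 1.6
eef_pos: [490.7, -112.4, 82.9]
eef_rot: [-3.141, -0.0, 1.461]
wrist_force: [-0.2, 0.5, -0.1]
finger_gap: 37.7
finger_force: 0.0
t 1.6 box [  -1.9 -259.2] z 82.9 rot [-3.141 -0.     1.461] F [-0.2  0.5 -0.1] gap 37.7
```

View pics/sc1.png

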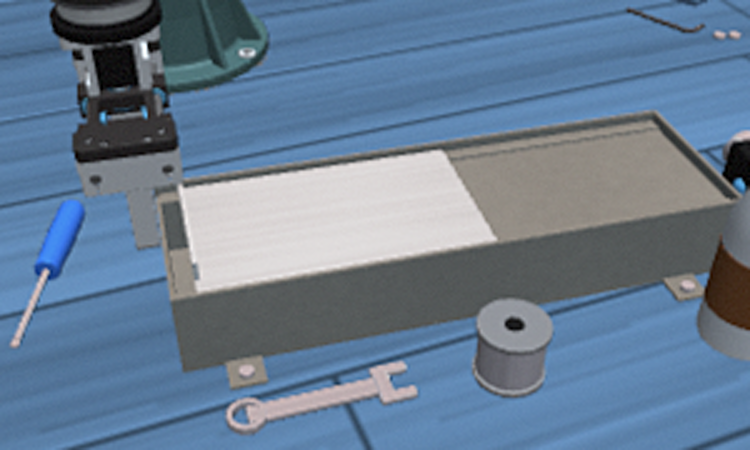

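The fingers stand just outside the lip, centred on it. The spool, wrench and screwdriver are clear of them. I start pushing.

```bash
python3 -m crank '[[40,8,2,1,0,0,0],[40,14,2,2,0,0,0],[40,20,2,2,0,0,0],[40,26,2,2,0,0,0],[40,34,2,2,0,0,0],[40,44,2,2,0,0,0],[40,56,2,2,0,0,0],[40,68,2,2,0,0,0],[40,80,2,2,0,0,0],[40,90,2,2,0,0,0]]'
python3 - <<'E'
from h import *
st()
E
python3 -m crank '[[40,12,0,0,0,0,0],[40,24,0,0,0,0,0],[40,36,0,0,0,0,0],[40,48,0,0,0,0,0],[40,60,0,0,0,0,0],[40,72,0,0,0,0,0],[40,84,0,0,0,0,0],[40,96,0,0,0,0,0],[40,106,0,0,0,0,0],[40,110,0,0,0,0,0]]'
python3 - <<'E'
from h import *
st()
p,d=optics.camera("top");cv2.imwrite("pics/top2.png",cv2.resize(p[160:290,140:400],None,fx=3,fy=3,interpolation=cv2.INTER_CUBIC)[:,:,::-1])
E
```

```text
clock: 2.7
eef_pos: [502.6, -21.9, 80.7]
eef_rot: [-3.142, 0.0, 1.461]
wrist_force: [0.6, -4.3, 4.2]
finger_gap: 37.3
finger_force: 2.3
t 2.7 box [   0. -168.] z 80.7 rot [-3.142  0.     1.461] F [ 0.6 -4.3  4.2] gap 37.3
clock: 3.7
eef_pos: [514.6, 87.3, 80.6]
eef_rot: [-3.142, -0.0, 1.462]
wrist_force: [-0.3, -4.1, 3.1]
finger_gap: 37.8
finger_force: 2.2
t 3.7 box [ -0.  -58.1] z 80.6 rot [-3.142 -0.     1.462] F [-0.3 -4.1  3.1] gap 37.8
```

View pics/top2.png

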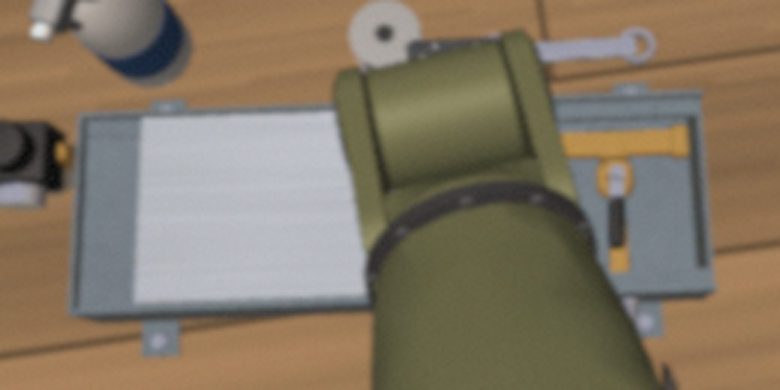

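The cover is sliding well. Its leading edge is at px x≈137 and the end wall at ≈85. The y=-180 lever is visible at (615,215), and the arm hides the other one. I finish the push gently.

```bash
python3 -m crank '[[40,12,0,0,0,0,0],[40,22,0,0,0,0,0],[40,30,0,0,0,0,0],[40,35,0,0,0,0,0],[40,38,0,0,0,0,0],[40,41,0,0,0,0,0],[40,43,0,0,0,0,0],[40,44,0,0,0,0,0]]'; python3 -c "
from h import *
st()"
python3 -m crank '[[40,1,0,0,0,0,0],[40,2,0,0,0,0,0],[40,3,0,0,0,0,0]]'
```

```text
clock: 4.55
eef_pos: [519.4, 130.0, 80.6]
eef_rot: [-3.141, 0.0, 1.461]
wrist_force: [0.1, -1.3, -0.4]
finger_gap: 37.5
finger_force: 0.8
t 4.55 box [  0.  -15.1] z 80.6 rot [-3.141  0.     1.461] F [ 0.1 -1.3 -0.4] gap 37.5
clock: 4.85
eef_pos: [519.8, 132.0, 80.7]
eef_rot: [3.141, 0.002, 1.461]
wrist_force: [1.1, -13.9, 0.0]
finger_gap: 37.8
finger_force: 7.1
```

The force rose to 14 N, so the cover is at its stop. I back off, lift, close the fingers, and look into the well.

```bash
python3 -m crank '[[40,-10,0,0,0,0,0],[40,-20,0,-5,0,0,0],[0,-30,0,-50,0,0,0],[0,-70,0,-80,0,0,0],[0,-120,0,-80,0,0,0],[0,-170,-20,-80,0,0,0],[0,-220,-40,-80,0,0,0],[0,-260,-40,-80,0,0,0],[0,-300,-40,-80,0,0,0],[0,-300,-40,-80,0,0,0]]'
python3 - <<'E'
from h import *
st()
p,d=optics.camera("top");np.save("pics/t3.npy",d);cv2.imwrite("pics/t3.png",p[:,:,::-1])
a=cv2.resize(p[185:275,150:390],None,fx=3.3,fy=3.3,interpolation=cv2.INTER_CUBIC)
q,d=optics.camera("scene");np.save("pics/s3.npy",d);cv2.imwrite("pics/s3.png",q[:,:,::-1])
b=cv2.resize(q[155:255,230:430],None,fx=3,fy=3,interpolation=cv2.INTER_CUBIC)
o=np.zeros((597,792,3),np.uint8);o[:297]=a;o[297:,:600]=b
cv2.imwrite("pics/c3.png",o[:,:,::-1])
E
```

```text
clock: 5.85
eef_pos: [446.1, -164.8, 161.3]
eef_rot: [3.14, 0.0, 1.456]
wrist_force: [0.9, -0.4, 0.6]
finger_gap: 0.5
finger_force: 0.0
t 5.85 box [ -40.4 -316.1] z 161.3 rot [3.14  0.    1.456] F [ 0.9 -0.4  0.6] gap 0.5
```

View pics/c3.png

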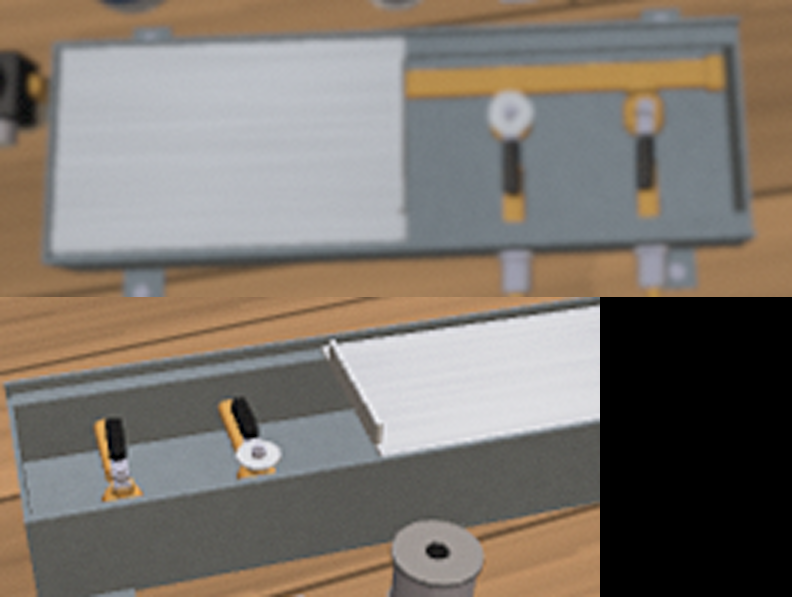

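The top crop shows the cover fully aside. The round white tag is at crop (511,113), on the y=-80 valve next to the cover, and its sleeve is at (512,167). The untagged lever is at (645,160). Next I measure the pivot and the angle.

Run:
```python
from h import *
p=cv2.imread("pics/t3.png");hsv=cv2.cvtColor(p,cv2.COLOR_BGR2HSV)
dark=(hsv[...,2]<80).astype(np.uint8);dark[:215]=0;dark[250:]=0;dark[:,:290]=0;dark[:,360:]=0
n,l,s,c=cv2.connectedComponentsWithStats(dark)
B=lambda uv,z:((ray("top",uv,z)[:2]-BC)@RB).round(1)
for i in range(1,n):
    if s[i,4]>20: print("dark",s[i],B(c[i],60))
f=lambda x,y:(150+(x+.5)/3.3-.5,185+(y+.5)/3.3-.5)
print("tag",B(f(511,113),54),"cover edge",B(f(405,150),74), "sleeve",B(f(512,167),62), "plain sleeve",B(f(645,163),62),"nut",B(f(645,112),58))
for q in ((58,45),(740,20),(751,239),(45,262)): print(B(f(*q),80))
```

```text
dark [343 226   5  16  75] [ -19.2 -177. ]
dark [303 228   5  16  66] [-19.9 -80.6]
tag [ 21.4 -81.2] cover edge [-6.9 -4.9] sleeve [-19.8 -80.9] plain sleeve [ -20.2 -177. ] nut [  18.1 -179.3]
[ 77.5 245. ]
[  79.6 -250.2]
[ -79.1 -246.9]
[-78.3 246. ]
```

The tagged pivot is at about (20,-80.5) in box coordinates, and its lever angle is about 0. I bring the closed fingers to (-22,-108), between the two levers.

```bash
python3 -c "
from h import *
go(-22,-108,130);go(-22,-108,53)"
```

```text
row [204.9  17.7  31.1] [ 0.001 -0.    -0.002]
row [204.8  17.7 108.1] [ 0.001 -0.    -0.002]
```

```bash
python3 -m crank '[[0,50,5,10,0,0,0],[0,100,17,20,0,0,0],[0,150,17,30,0,0,0],[0,195,17,30,0,0,0],[0,205,17,30,0,0,0],[0,205,17,30,0,0,0],[0,205,17,30,0,0,0]]'; python3 -c "
from h import *
st();go(-22,-108,53)"
```

```text
clock: 6.65
eef_pos: [486.3, 40.8, 130.9]
eef_rot: [3.141, 0.0, 1.462]
wrist_force: [0.5, -0.1, -0.6]
finger_gap: 0.6
finger_force: 0.0
t 6.65 box [ -23.  -107.3] z 130.9 rot [3.141 0.    1.462] F [ 0.5 -0.1 -0.6] gap 0.6
row [-0.7  1.  77.9] [0.    0.    0.001]
```

Now I go down and work out the arc rows.

```bash
python3 -m crank '[[0,-1,1,30,0,0,0],[0,-1,1,60,0,0,0],[0,-1,1,74,0,0,0],[0,-1,1,78,0,0,0],[0,-1,1,78,0,0,0]]'
python3 - <<'E'
from h import *
st()
for k in np.r_[-.1:1.66:.12]:
    u=np.array([-np.cos(k),np.sin(k)]);n=np.array([np.sin(k),np.cos(k)])
    t=np.array([20,-80.5])+42*u-14.5*n
    print(round(k,2),end=" ");go(*t,53,k)
E
```

```text
clock: 7.15
eef_pos: [487.3, 39.0, 52.8]
eef_rot: [-3.141, 0.0, 1.459]
wrist_force: [-0.2, 0.1, -0.2]
finger_gap: 0.7
finger_force: 0.0
t 7.15 box [ -21.9 -109.1] z 52.8 rot [-3.141  0.     1.459] F [-0.2  0.1 -0.2] gap 0.7
-0.1 row [ 9.9  1.5 -0.2] [-0.     0.    -0.101]
0.02 row [14.9 -0.4 -0.2] [-0.     0.     0.019]
0.14 row [20.1 -1.8 -0.2] [-0.     0.     0.139]
0.26 row [25.3 -2.5 -0.2] [-0.     0.     0.259]
0.38 row [30.7 -2.6 -0.2] [-0.     0.     0.379]
0.5 row [36.  -2.  -0.2] [-0.     0.     0.499]
0.62 row [41.2 -0.8 -0.2] [-0.     0.     0.619]
0.74 row [46.2  1.  -0.2] [-0.     0.     0.739]
0.86 row [50.9  3.4 -0.2] [-0.     0.     0.859]
0.98 row [55.4  6.3 -0.2] [-0.     0.     0.979]
1.1 row [59.4  9.8 -0.2] [-0.     0.     1.099]
1.22 row [63.  13.7 -0.2] [-0.     0.     1.219]
1.34 row [66.2 18.  -0.3] [-0.     0.     1.339]
1.46 row [68.7 22.7 -0.3] [-0.     0.     1.459]
1.58 row [70.7 27.6 -0.3] [-0.     0.     1.579]
```

```bash
python3 -m crank '[[0,8,0,0,0,0,0],[0,15,0,0,0,0,0.02],[0,20,-2,0,0,0,0.14],[0,25.5,-2.5,0,0,0,0.26],[0,30.5,-2.5,0,0,0,0.38],[0,36,-2,0,0,0,0.5],[0,41,-1,0,0,0,0.62],[0,46,1,0,0,0,0.74],[0,51,3.5,0,0,0,0.86],[0,51,3.5,0,0,0,0.86]]'
python3 - <<'E'
from h import *
st()
for k in [.86,1,1.12,1.24,1.36,1.48,1.57,1.6]:
    u=np.array([-np.cos(k),np.sin(k)]);n=np.array([np.sin(k),np.cos(k)])
    t=np.array([20,-80.5])+42*u-14.5*n
    print(round(k,2),end=" ");go(*t,53,k)
E
```

```text
clock: 8.15
eef_pos: [496.8, 90.8, 53.6]
eef_rot: [3.141, -0.001, 0.599]
wrist_force: [-0.0, -0.4, -0.0]
finger_gap: 0.5
finger_force: 0.0
t 8.15 box [-18.1 -56.6] z 53.6 rot [ 3.141e+00 -1.000e-03  5.990e-01] F [-0.  -0.4 -0. ] gap 0.5
0.86 row [-1.3  1.   0.6] [ 0.001 -0.001 -0.002]
1 row [ 4.7 -0.7  0.6] [ 0.001 -0.001  0.138]
1.12 row [10.  -1.4  0.6] [ 0.    -0.001  0.258]
1.24 row [15.3 -1.4  0.6] [ 0.    -0.001  0.378]
1.36 row [20.6 -0.9  0.6] [ 0.    -0.001  0.498]
1.48 row [25.8  0.3  0.7] [ 0.    -0.001  0.618]
1.57 row [29.6  1.6  0.7] [ 0.    -0.001  0.708]
1.6 row [30.8  2.1  0.7] [ 0.    -0.001  0.738]
```

```bash
python3 -m crank '[[0,5,-1,0,0,0,0.14],[0,10,-1.5,0,0,0,0.26],[0,15,-1.5,0,0,0,0.38],[0,20.5,-1,0,0,0,0.5],[0,26,0,0,0,0,0.62],[0,28.5,1,0,0,0,0.7],[0,30,1.5,0,0,0,0.71],[0,31,1.5,0,0,0,0.71],[0,31,1.5,0,0,0,0.71]]'; python3 -c "
from h import *
st()"
```

```text
clock: 9.05
eef_pos: [522.5, 106.7, 53.0]
eef_rot: [-3.141, 0.001, -0.106]
wrist_force: [-5.4, 0.8, 2.1]
finger_gap: 0.3
finger_force: 2.6
t 9.05 box [  5.7 -37.9] z 53.0 rot [-3.141e+00  1.000e-03 -1.060e-01] F [-5.4  0.8  2.1] gap 0.3
```

```bash
python3 -m crank '[[0,1,0,0,0,0,0],[0,2,0,0,0,0,0],[0,2,0,0,0,0,0]]'; python3 -c "
from h import *
st()"
```

```text
clock: 9.35
eef_pos: [523.5, 106.8, 52.9]
eef_rot: [-3.141, 0.003, -0.106]
wrist_force: [-13.0, 2.7, 6.9]
finger_gap: 0.6
finger_force: 6.5
t 9.35 box [  6.7 -37.7] z 52.9 rot [-3.141e+00  3.000e-03 -1.060e-01] F [-13.    2.7   6.9] gap 0.6
```

13 N is well above the roughly 6 N that friction would give, so the lever is at its stop. I back off, lift clear, and check.

```bash
python3 -m crank '[[0,-8,0,0,0,0,0],[0,-16,0,0,0,0,0],[0,-20,0,-40,0,0,0],[0,-20,0,-85,0,0,0],[0,-40,-30,-120,0,0,0],[0,-60,-80,-120,0,0,0],[0,-70,-130,-120,0,0,0],[0,-80,-180,-120,0,0,0],[0,-80,-230,-120,0,0,0],[0,-80,-230,-120,0,0,0]]'
python3 - <<'E'
from h import *
st()
p,d=optics.camera("top");a=cv2.resize(p[150:300,130:460],None,fx=2.4,fy=2.4,interpolation=cv2.INTER_CUBIC);cv2.imwrite("pics/t4.png",a[:,:,::-1])
E
```

```text
clock: 10.35
eef_pos: [469.4, 347.9, 172.6]
eef_rot: [-3.14, -0.001, -0.104]
wrist_force: [0.3, -0.5, -0.1]
finger_gap: 0.8
finger_force: 0.0
t 10.35 box [-73.5 196. ] z 172.6 rot [-3.14e+00 -1.00e-03 -1.04e-01] F [ 0.3 -0.5 -0.1] gap 0.8
```

View pics/t4.png

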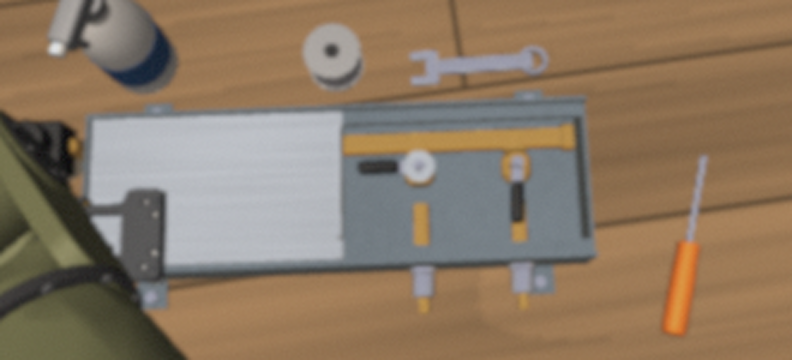

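The tagged lever now points along the box's +y: the tag is at (419,166) and the sleeve at (378,167), square across the pipe. The cover is against its end, and the plain lever and the bench items haven't moved. The gripper is free, with the fingertips at z = 173 mm and no force reading. Handing in.

```bash
python3 -c "
from cell import manip
print(manip.sign_off())"
```

```text
the job is handed in; nothing more can be done
None
```

The job is handed in at about 10 s of the 48 s: the cover is fully aside against its stop, the tagged lever (the valve at y = -80 mm) is pushed shut to its stop, the other lever and the bench items looked unmoved in the last picture, and the robot is clear of everything; sign-off returned no verdict.

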